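# Finish the shop-counter display

## Robot

A 6-joint arm with a two-finger parallel gripper is mounted at the origin on the work surface. World frame = base frame: x ahead of the robot, y to its left, z up, the work surface at z = 0. Lengths are in m, angles in rad, forces in N, time in s.
With the tool pointing down it reaches from about 0.25 to 0.775 m from the base axis. Payload 8.9 kg.
Tool frame: the origin (TCP) lies midway between the tips of the shut fingers; the grasp point (between the pads) lies behind it (manip.hold_point_z is the z of the grasp point in the tool frame, in m); z points along the fingers, y is the line along which they close (so a half turn about z gives the same grasp; the last joint's range is limited). The gripper opens to 85 mm and grips with 20 to 120 N. Pads are 22 mm wide; open, the fingers measure 114 mm over their backs; the gripper's body (76 mm by 85 mm) begins 54 mm behind the grasp point. The pads swing forward as they close: fully open they stand 13 mm farther back than shut.
Start: joints at [1.194, 0.291, -0.153, 1.127, 0, 1.431], TCP at [0.124, 0.51, 0.231] pointing down, gripper open.
Joint ranges: [-2.52, 2.52], [-0.91, 1.74], [-1.3, 1.37], [-1.96, 2.02], [-1.52, 1.47], [-3.14, 3.14]. Speed limits (rad/s): [2.22, 2.22, 2.79, 3.14, 3.14, 3.14].

## Interface

Orientations are given as a rotation vector (axis times angle).
In Python, from bench import manip, snapshot, get_calibration, finder gives the robot as it stands.
- The arm moves only by the tool send_rows, never from a script. Its argument "plan" is a list of rows, each a list of 6 numbers: the shift along the tool's x, y, z in cm, then the turn, a rotation vector about the tool's x, y, z in rad. In form: [[x, y, z, wx, wy, wz], ...]. A call has 1 to 5 rows; each row is the pose to reach, as a shift and turn from the pose commanded when the call began, along the tool's axes at that moment; what a row does not reach only later rows make up. A row lasts 1/10 s, in which the tool goes at most 50 mm and 8.59 degrees, less where a joint would pass 70% of its speed; a pose out of reach is approached as far as the arm can. A call with a gripper value outside its range is refused whole. "fingers" is the opening, from -1 (shut) to 1 (fully open), set as the call begins (left out, the last holds). The fingers move at their own pace and stop on an object; the grip force is fixed at half the most. Time passes only in rows, so rows that repeat a pose let the fingers close. It gives the time, the measured TCP pose, the force, the opening and the grip force at its end, in the units of the state.
- manip.state(): the state, without advancing time (a new reading comes with each control period).
- snapshot(name): name is "scene" or "top" or "wrist"; returns (picture, depth): 400x640x3 uint8, blue, green, red; 400x640 float32, m along the optical axis (not along the pixel's ray), 0 where there is no reading.
- get_calibration(name): a dict with "fx", "fy", "cx", "cy" (pixels), "extrinsics" (4x4, takes a point from world to camera coordinates). Camera axes: x right, y down, z forward; pixel columns grow to the right and rows downward; lengths in m; the calibration is good to about 2 mm. A picture is of the moment at which its call begins: read the wrist's pose just before it. get_calibration takes no time and is no camera call; for the wrist camera it gives the pose at the moment of the call.
- manip.finish_job(): hands the job in; it is judged then, once.
Trained networks look in the newest picture that a camera, given by its name, has taken for a name from the list of things; names that differ only in an ending like _2 or _b are one class to them, and where a whole thing is asked for, a point or a joint stands for the part that bears it (a point fixed in the world has none). Each returns a list of dicts, best first, with "confidence" (0 to 1); they miss things now and then, are a little off and sometimes report something else, mostly with a low value. They report only what shows in the picture. A call takes as long as a camera call. They do not tell look-alikes from the thing itself.
- finder.boxes_of(query, camera): "position" ([row, column] as shares, 0 to 1, of the picture: columns of its width, rows of its height, amid what is visible of it).
- finder.masks_of(query, camera): "region" (400x640 bool, what is visible of it) and "position" ([row, column] as shares, 0 to 1, of the picture: columns of its width, rows of its height, amid what is visible of it).
- finder.spot_point(query, camera): "position" ([row, column] as shares, 0 to 1, of the picture: columns of its width, rows of its height: a listed point, or the origin of a listed thing).
The state is a dict: "time_s": time; "joint_pos": joint angles; "qvel": joint speeds; "tau": joint torques, N m; "tool_pos": TCP position; "eef_rot": TCP orientation; "ft_force": force on the tool from outside, world axes, zero at the start; "ft_torque": the same for the moment, N m; "finger_gap": finger opening in m; "grasp_force": force on a finger pad.
Only numpy, scipy, OpenCV 4.12 (cv2) and the standard library are available. Lean on these libraries where they do the work, as an engineer would, in place of code of your own. Each camera call takes 0.05 s, during which the arm holds its last target. There are 200 camera calls.

## Task

Finish the counter display: fill the gap in the row on the low wooden step with the two loose amber candle jars, so that all four stand upright side by side in one straight line, setting the jars down rather than dropping them. Lean the table mirror back until it has the same lean as the framed print beside it, and check that it stays there when you let go. Leave the print, the two jars already on the step and all the other goods where they are.

Things in the scene. Friction and masses are not known exactly. Their poses are not given: they have to be found in the camera images.
- jar_1: first loose amber glass candle jar with a pale wooden lid and a paper label: a plain upright cylinder 48 mm in diameter, 75 mm high over the lid, 130 to 250 g; origin at the centre of its underside. It stands on the counter in the loose line of goods in front of the robot, in any of six places.
- jar_2: second loose jar, the same: amber glass candle jar with a pale wooden lid and a paper label: a plain upright cylinder 48 mm in diameter, 75 mm high over the lid, 130 to 250 g; origin at the centre of its underside. It stands on the counter in the loose line of goods in front of the robot, in any of six places.
- jar_left: same kind of jar (48 mm diameter, 75 mm high), already standing on the step, 85 mm to +y of its centre in the step's frame. Origin at the centre of its underside. Leave it
- jar_right: same kind of jar, already standing on the step, 85 mm to -y of its centre. Between the two is a gap 122 mm wide for the two loose jars. Leave it
- step: fixed pale wooden block used as a low display step: 100 mm deep (its x), 250 mm long (its y, along which the row runs), 60 mm high (z). Origin at the centre of its underside; the jars' line is the middle of its depth (x = 0)
- mirror (a joint): lean of the mirror on its stiff friction hinge (rad): 0 is upright, positive leans it back, its top towards the robot's side (the stand's -x); travel -0.3 to 0.95. It stays where it is left. It takes about 0.4 to 0.75 N m about the hinge to move, that is 2 to 5 N at the top edge
- mirror_top (a point): middle of the top edge of the mirror: a flat rectangular panel with pale wooden frame, 150 mm wide, 180 mm from hinge to top edge, 14 mm thick all over; the glass faces away from the robot (+x of this frame). Axes turn with the mirror: x is normal to the panel, y runs along the top edge, z runs in the panel from the hinge up to the top edge. The panel's thickness is centred on this point
- mirror_hinge (a point): middle of the mirror's hinge line, 45 mm above the counter, 180 mm below point mirror_top along the panel; hinge axis along y. Same axes as point mirror_top
- print (a joint): lean of the framed print, in the same sense and unit as the mirror's. Its hinge is much stiffer; do not move it
- print_top (a point): middle of the top edge of the framed print: dark wooden frame with a picture of coloured dots, 110 mm wide, 160 mm from hinge to top edge, 14 mm thick, on the same base and hinge line as the mirror, to the mirror's +y with 40 mm between them. Axes as for mirror_top
- stand: fixed wooden base of mirror and print, 110 mm (x) by 340 mm (y) by 20 mm, with brass hinge ears to 52 mm height; origin at the centre of its underside; the hinge line runs along its y through x = 0; mirror centred at y = -70 mm, print at y = +100 mm
- mug: blue ceramic cup without a handle, 66 mm across, 75 mm high; origin under its centre. In the loose line of goods; leave it
- bottle: white drinking bottle with black dots and a steel cap, 56 mm across, 140 mm high; origin under its centre. In the loose line; leave it
- vase: terracotta bud vase, 62 mm across, 110 mm high; origin under its centre. In the loose line; leave it
- soap: green soap block in a paper band, 50 by 50 by 32 mm; origin under its centre. In the loose line; leave it
- bowl: dark wooden bowl, 110 mm across, 45 mm high, on the far side of the counter; origin under its centre. Leave it
- planter: small white empty plant pot, 80 mm across, 70 mm high, at the right end of the loose goods; origin under its centre. Leave it
There are look-alikes about, which are no part of the job. What is shaped like the jar_left but purple or yellow is not meant. Leave any red look-alike of the jar_2 alone.

How it is judged:
By the outcome, as a careful person would: the job done as asked, in the order asked, and still so for the second after the job is handed in, with the robot touching nothing.
It also fails if it takes over 72 s, if anything falls off the work surface, if the arm or the gripper's body presses on something with over 40 N, if the wrist force passes 120 N, or if a joint passes its speed limit or range.

## Working session

There is one attempt and no reset: what is moved stays moved. The work goes in short steps, Python scripts to look and compute and a tool call to move; the robot and the scene stay as the last step left them, time stands still between calls to the robot, and variables do not carry over. Pictures are saved under pics/ and viewed, at most 10 in all, crops included, and the job is handed in when it is done.

Besides the shell and the picture viewer there is one more tool, called after "Request:" by a JSON object that holds its "name" and its "arguments". send_rows: Moves the arm, as the interface text tells. Its arguments: {"type":"object","properties":{"plan":{"type":"array"},"fingers":{"type":"number"}},"required":["plan"]}

```bash
mkdir -p pics; ls; cat > h.py <<'E'
import numpy as np, cv2
from bench import manip, snapshot, get_calibration, finder
from scipy.spatial.transform import Rotation as R
def cloud(name):
    c=get_calibration(name); im,d=snapshot(name)
    v,u=np.mgrid[0:400,0:640]
    P=np.stack([(u-c['cx'])/c['fx']*d,(v-c['cy'])/c['fy']*d,d],-1)
    E=np.array(c['extrinsics']); W=(P-E[:3,3])@E[:3,:3]
    W[d<=0]=np.nan
    return im,W
E
python3 - <<'E'
from h import *
s=manip.state(); print(s, manip.hold_point_z)
for n in('scene','top'):
    im,W=cloud(n); cv2.imwrite(f'pics/{n}0.png',im); np.save(f'{n}0.npy',W)
    for q in ('jar_1','mirror_top','print_top','step','stand'):
        for r in finder.masks_of(q,n)[:8]:
            m=r['region']; p=W[m]; p=p[~np.isnan(p[:,0])]
            print(n,q,round(r['confidence'],2),(np.array(r['position'])*[400,640]).round(),len(p),np.median(p,0).round(3) if len(p) else'',np.percentile(p,98,axis=0).round(3) if len(p) else '',np.percentile(p,2,axis=0).round(3)if len(p) else '')
E
```

```text
pics
{'time_s': 0.0, 'joint_pos': array([ 1.19373123e+00,  2.91280755e-01, -1.54057511e-01,  1.12672644e+00,
        9.71134860e-06,  1.43150563e+00]), 'qvel': array([ 0.00129752,  0.0005612 , -0.00016495,  0.00049325, -0.00063618,
       -0.0005412 ]), 'tau': array([ 4.83931144e-04, -5.37146938e+01,  3.31370723e+01,  1.60501379e-02,
       -8.44816645e-05,  4.88755809e-07]), 'tool_pos': array([0.12349374, 0.50984453, 0.23075775]), 'eef_rot': array([-3.72576350e-01, -3.11908543e+00,  1.92223956e-03]), 'ft_force': array([-0.08672174,  0.09618031,  1.7403288 ]), 'ft_torque': array([ 0.01071281, -0.01502362, -0.0340224 ]), 'grasp_force': 0.0, 'finger_gap': 0.08544854138717216} -0.0187
scene jar_1 0.9 [217. 446.] 359 [0.376 0.309 0.057] [0.387 0.338 0.077] [ 0.299  0.287 -0.003]
scene jar_1 0.67 [197. 445.] 245 [0.282 0.298 0.058] [0.289 0.317 0.076] [0.25  0.279 0.007]
scene jar_1 0.56 [227. 407.] 307 [0.455 0.195 0.061] [0.466 0.216 0.077] [0.425 0.173 0.004]
scene mirror_top 0.75 [262. 375.] 1817 [0.664 0.156 0.157] [0.679 0.224 0.225] [0.645 0.084 0.046]
scene mirror_top 0.73 [276. 4
[... 814 characters left out ...]
081] [0.24  0.28  0.005]
top mirror_top 0.67 [160. 252.] 752 [0.65  0.152 0.172] [0.673 0.222 0.228] [0.631 0.083 0.02 ]
top print_top 0.94 [182. 208.] 410 [0.576 0.307 0.162] [0.615 0.358 0.198] [0.547 0.257 0.07 ]
top print_top 0.72 [171. 238.] 3039 [0.63  0.211 0.023] [0.708 0.384 0.226] [ 0.551  0.062 -0.   ]
top print_top 0.35 [218. 314.] 235 [ 0.456 -0.051  0.063] [ 0.484 -0.023  0.113] [ 0.428 -0.08   0.002]
top step 0.58 [177. 356.] 1648 [ 0.602 -0.192  0.059] [ 0.658 -0.077  0.066] [ 0.559 -0.313  0.012]
top step 0.34 [180. 209.] 481 [0.576 0.31  0.158] [0.62  0.367 0.198] [0.544 0.256 0.019]
top stand 0.76 [172. 240.] 2978 [0.63  0.21  0.023] [0.702 0.38  0.226] [0.551 0.062 0.002]
```

```bash
python3 - <<'E'
import cv2,numpy as np
a=cv2.imread('pics/scene0.png');b=cv2.imread('pics/top0.png')
A=cv2.resize(a[150:350,200:500],None,fx=2.66,fy=2.66,interpolation=3)
cv2.imwrite('pics/s0c.png',A)
cv2.imwrite('pics/t0c.png',cv2.resize(b[110:330,150:440],None,fx=2.7,fy=2.7,interpolation=3))
E
```

```text
(no output)
```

View pics/s0c.png

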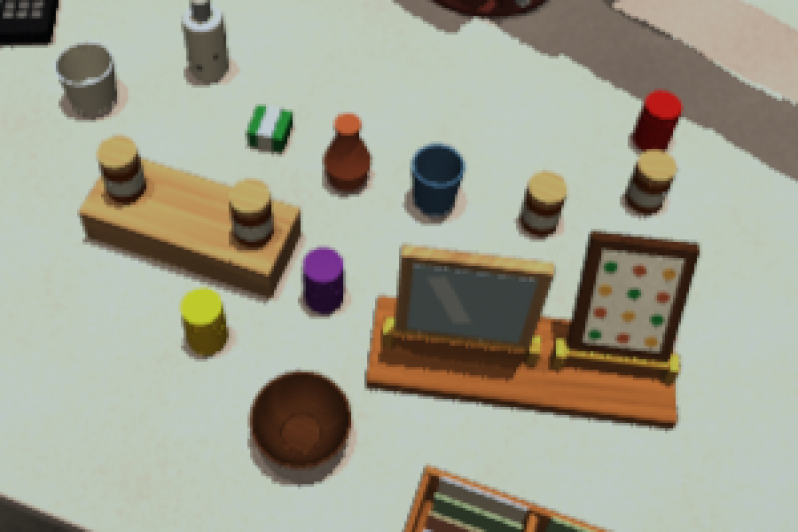

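View pics/t0c.png

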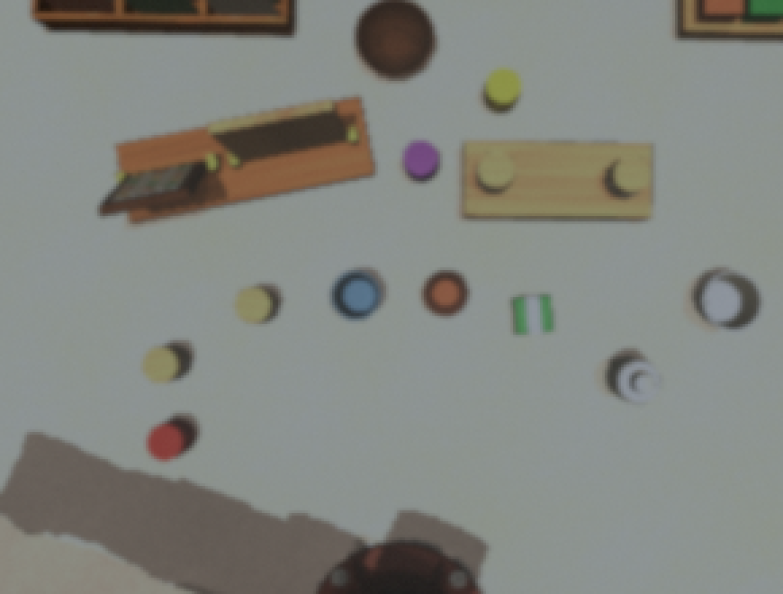

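The scene crop shows the four amber jars by their pale lids and labels: two on the step (full-picture px about (245,213) and (295,229)) and two loose ones at (404,227) and (445,217). The red look-alike is at (448,195), purple at (321,254) and yellow at (276,270); only the two with pale lids fit the description. The top view shows the mirror nearly upright and the print leaning toward the robot.

```bash
python3 - <<'E'
from h import *
for n in('scene','top'):
    W=np.load(n+'0.npy'); P=W[~np.isnan(W[...,0])]
    print(n)
    for nm,c,zt in (('jA',(.44,.193),.075),('jB',(.36,.307),.075),('red',(.263,.297),.075),('jl',(.615,-.115),.135),('jr',(.615,-.275),.135),('purple',(.63,-.02),.075),('mug',(.455,.062),.075)):
        m=(np.hypot(*(P[:,:2]-c).T)<.05)&(abs(P[:,2]-zt)<.009); q=P[m]
        if len(q)<5: print(nm,len(q)); continue
        (cx,cy),r=cv2.minEnclosingCircle(q[:,:2].astype(np.float32))
        print(nm,len(q),q.mean(0).round(4),'circ',round(cx,4),round(cy,4),round(r,4))
    m=(abs(P[:,2]-.06)<.006)&(P[:,0]>.53)&(P[:,0]<.70)&(P[:,1]<-.04)&(P[:,1]>-.35)
    q=P[m]; print('step',len(q),q[:,2].mean(),cv2.minAreaRect(q[:,:2].astype(np.float32)))
    m=(abs(P[:,2]-.02)<.004)&(P[:,0]>.52)&(P[:,0]<.76)&(P[:,1]>.03)&(P[:,1]<.42)
    q=P[m]; print('stand',len(q),cv2.minAreaRect(q[:,:2].astype(np.float32)))
    for nm,y0,y1 in(('mirror',.09,.215),('print',.262,.355)):
        m=(P[:,2]>.075)&(P[:,2]<.24)&(P[:,0]>.52)&(P[:,0]<.72)&(P[:,1]>y0)&(P[:,1]<y1);q=P[m]
        c=q.mean(0)
        for _ in range(4):
            c=q.mean(0); nn=np.linalg.svd(q-c,full_matrices=False)[2][2]; r=(q-c)@nn; q=q[abs(r)<.006]
        nn*=np.sign(nn[0]); print(nm,len(q),c.round(4),nn.round(3),'lean',np.arcsin(nn[2]).round(4) ,'yaw',np.arctan2(nn[1],nn[0]).round(4),'rms',r.std().round(4),'ztop',np.percentile(q[:,2],[99,100]).round(3))
E
```

```text
scene
jA 151 [0.4426 0.1938 0.0728] circ 0.4411 0.1932 0.0244
jB 150 [0.3648 0.3097 0.0727] circ 0.3641 0.3118 0.0244
red 130 [0.2664 0.3006 0.0724] circ 0.2642 0.2998 0.0255
jl 172 [ 0.617  -0.115   0.1333] circ 0.616 -0.1152 0.0241
jr 161 [ 0.6138 -0.2834  0.1331] circ 0.6129 -0.2833 0.0245
purple 171 [ 0.6373 -0.0186  0.0734] circ 0.6362 -0.0196 0.0247
mug 103 [0.4549 0.0613 0.0714] circ 0.4548 0.0615 0.0345
step 1504 0.05850629271008718 ((0.6141727566719055, -0.2014283388853073), (0.2509838044643402, 0.1025996208190918), 89.30738830566406)
stand 2105 ((0.6394594311714172, 0.21975375711917877), (0.11065511405467987, 0.33873602747917175), 12.321637153625488)
mirror 1312 [0.6648 0.1529 0.1596] [ 0.977  0.213 -0.026] lean -0.0259 yaw 0.2152 rms 0.0015 ztop [0.225 0.227]
print 1346 [0.5876 0.3087 0.1387] [0.903 0.196 0.382] lean 0.3922 yaw 0.2138 rms 0.0019 ztop [0.195 0.198]
top
jA 146 [0.4366 0.1955 0.0749] circ 0.4363 0.1962 0.0237
jB 150 [0.3577 0.3119 0.0744] circ 0.358 0.3124 0.0237
red 149 [0.2595 0.3024 0.0748] circ 0.2596 0.3033 0.0236
jl 156 [ 0.61   -0.1129  0.1344] circ 0.6109 -0.1129 0.0236
jr 155 [ 0.6074 -0.2821  0.1341] circ 0.6079 -0.2827 0.0237
purple 140 [ 0.6319 -0.0167  0.0741] circ 0.6318 -0.0171 0.0236
mug 83 [0.4507 0.0667 0.0734] circ 0.4513 0.0639 0.0326
step 1476 0.059525145350455715 ((0.609383225440979, -0.19673657417297363), (0.24731045961380005, 0.100395567715168), 89.64999389648438)
stand 1274 ((0.6398497223854065, 0.2007874697446823), (0.13047665357589722, 0.39165541529655457), 16.3929500579834)
mirror 510 [0.6485 0.1525 0.1684] [ 0.974  0.217 -0.062] lean -0.0624 yaw 0.2192 rms 0.0018 ztop [0.228 0.23 ]
print 314 [0.5788 0.3083 0.1524] [0.895 0.194 0.402] lean 0.4132 yaw 0.2134 rms 0.002 ztop [0.2   0.203]
```

```bash
cat >> h.py <<'E'
def down(yaw):  # tool z down, tool y at world angle yaw
    y=np.array([np.cos(yaw),np.sin(yaw),0]); z=np.array([0,0,-1.]); return np.c_[np.cross(y,z),y,z]
def row(p,yaw=0,M=None):
    s=manip.state(); R0=R.from_rotvec(s['eef_rot']).as_matrix(); M=down(yaw) if M is None else M
    d=R0.T@(np.array(p)-s['tool_pos'])*100; w=R.from_matrix(R0.T@M).as_rotvec()
    print('row',np.r_[d.round(2),w.round(3)].tolist(),'at',s['tool_pos'].round(4),'t',round(s['time_s'],2))
E
python3 -c "
from h import *
row((.439,.1945,.19))"
```

```text
row [-38.08, -23.26, 4.13, 0.0, 0.0, 1.333] at [0.1237 0.5102 0.2313] t 0.6
```

Request:
{"name": "send_rows", "arguments": {"plan": [[-38.1, -23.3, 4.1, 0, 0, 1.333], [-38.1, -23.3, 4.1, 0, 0, 1.333], [-38.1, -23.3, 4.1, 0, 0, 1.333], [-38.1, -23.3, 4.1, 0, 0, 1.333], [-38.1, -23.3, 4.1, 0, 0, 1.333]], "fingers": 1}}

```text
time_s: 1.1
tool_pos: [0.3006, 0.3325, 0.2085]
eef_rot: [1.497, 2.762, 0.001]
ft_force: [1.0, 0.5, -0.1]
finger_gap: 0.0852
grasp_force: 0.0
```

```bash
python3 -c "
from h import *
row((.439,.1945,.19))"
```

```text
row [-19.12, 4.07, 1.85, 0.001, -0.0, 0.577] at [0.3006 0.3325 0.2085] t 1.1
```

Request:
{"name": "send_rows", "arguments": {"plan": [[-19.1, 4.1, 1.9, 0, 0, 0.577], [-19.1, 4.1, 1.9, 0, 0, 0.577], [-19.1, 4.1, 1.9, 0, 0, 0.577], [-19.1, 4.1, 1.9, 0, 0, 0.577], [-19.1, 4.1, 1.9, 0, 0, 0.577]]}}

```text
time_s: 1.6
tool_pos: [0.4424, 0.1935, 0.189]
eef_rot: [2.224, 2.216, 0.0]
ft_force: [-0.5, 1.3, 0.1]
finger_gap: 0.0857
grasp_force: 0.0
```

```bash
python3 -c "
from h import *
row((.439,.1945,.19))
im,W=cloud('wrist'); cv2.imwrite('pics/w1.png',im); row((.439,.1945,.19))
P=W[~np.isnan(W[...,0])]
for c in((.439,.1945),(.361,.312)):
    m=(np.hypot(*(P[:,:2]-c).T)<.045)&(abs(P[:,2]-.075)<.007); q=P[m]
    if len(q)>5: print(len(q),q.mean(0),cv2.minEnclosingCircle(q[:,:2].astype(np.float32)))
"
```

```text
row [0.1, -0.34, -0.1, 0.001, 0.001, -0.004] at [0.4424 0.1935 0.189 ] t 1.6
row [-0.06, -0.14, -0.09, -0.0, 0.0, 0.001] at [0.4404 0.1951 0.1891] t 1.65
1943 [0.43766912 0.19462345 0.07574853] ((0.4374658167362213, 0.193552628159523), 0.023577965795993805)
2893 [0.35974726 0.31009911 0.07562513] ((0.35905465483665466, 0.31006675958633423), 0.023601777851581573)
```

Request:
{"name": "send_rows", "arguments": {"plan": [[-0.1, -0.3, 5, 0, 0, 0], [-0.1, -0.3, 10, 0, 0, 0], [-0.1, -0.3, 14, 0, 0, 0], [-0.1, -0.3, 16.2, 0, 0, 0], [-0.1, -0.3, 16.2, 0, 0, 0]]}}

```text
time_s: 2.15
tool_pos: [0.4328, 0.1962, 0.0251]
eef_rot: [-2.21, -2.228, 0.007]
ft_force: [0.3, -1.0, 0.7]
finger_gap: 0.0854
grasp_force: 0.0
```

Request:
{"name": "send_rows", "arguments": {"plan": [[0, 0, 0, 0, 0, 0], [0, 0, 0, 0, 0, 0], [0, 0, 0, 0, 0, 0], [0, 0, 0, 0, 0, 0], [0, 0, 0, 0, 0, 0]], "fingers": -1}}

```text
time_s: 2.65
tool_pos: [0.4371, 0.1967, 0.0293]
eef_rot: [2.214, 2.228, 0.004]
ft_force: [-1.9, 0.2, 9.6]
finger_gap: 0.0468
grasp_force: 60.2
```

```bash
python3 -c "
from h import *
row((.439,.1945,.19));s=manip.state();print(s['finger_gap'],s['grasp_force'],s['ft_force'])"
```

```text
row [-0.2, 0.24, -16.07, 0.003, -0.001, 0.006] at [0.4371 0.1967 0.0293] t 2.65
0.04677921082747571 60.21298382431269 [-1.85883511  0.1694863   9.57042002]
```

Request:
{"name": "send_rows", "arguments": {"plan": [[0, 0, -4, 0, 0, 0], [0, 0, -9, 0, 0, 0], [0, 0, -14, 0, 0, 0], [-3, 1, -17.5, 0, 0, 0], [-7, 3, -17.5, 0, 0, 0]]}}

```text
time_s: 3.15
tool_pos: [0.4688, 0.1271, 0.2086]
eef_rot: [2.207, 2.228, 0.013]
ft_force: [0.6, 0.1, -2.0]
finger_gap: 0.0466
grasp_force: 62.8
```

```bash
python3 -c "
from h import *
row((.612,-.17,.2));s=manip.state();print(s['finger_gap'],s['grasp_force'],s['ft_force'])"
```

```text
row [-29.85, 14.03, 0.95, 0.01, -0.002, 0.01] at [0.4688 0.1271 0.2086] t 3.15
0.04660678479423866 62.8335924516432 [ 0.55016254  0.0575489  -1.96551866]
```

Request:
{"name": "send_rows", "arguments": {"plan": [[-4.5, 2.1, 0.5, 0, 0, 0], [-9, 4.2, 0.5, 0, 0, 0], [-13.5, 6.3, 0.5, 0, 0, 0], [-18, 8.4, 0.5, 0, 0, 0], [-22, 10.4, 0.5, 0, 0, 0.01]]}}

```text
time_s: 3.65
tool_pos: [0.5723, -0.0955, 0.1987]
eef_rot: [2.226, 2.215, 0.001]
ft_force: [0.5, 1.6, -1.3]
finger_gap: 0.0468
grasp_force: 62.8
```

Request:
{"name": "send_rows", "arguments": {"plan": [[-4, 1.8, 0.2, 0, 0, 0], [-7, 3.2, 0.2, 0, 0, 0], [-7.8, 3.6, 0.2, 0, 0, 0], [-7.8, 3.6, 0.2, 0, 0, 0], [-7.8, 3.6, 0.2, 0, 0, 0]]}}

```text
time_s: 4.15
tool_pos: [0.6068, -0.1702, 0.1958]
eef_rot: [-2.225, -2.217, -0.0]
ft_force: [0.2, -0.3, -1.6]
finger_gap: 0.0466
grasp_force: 62.8
```

```bash
python3 -c "
from h import *
im,W=cloud('wrist'); cv2.imwrite('pics/w2.png',im); row((.612,-.17,.2))
P=W[~np.isnan(W[...,0])]
for n,c,zt in(('l',(.612,-.114),.134),('r',(.61,-.283),.134)):
    m=(np.hypot(*(P[:,:2]-c).T)<.045)&(abs(P[:,2]-zt)<.007); q=P[m]
    if len(q)>5: print(n,len(q),q.mean(0),cv2.minEnclosingCircle(q[:,:2].astype(np.float32)))
m=(abs(P[:,2]-.06)<.005)&(P[:,0]>.5)&(P[:,0]<.7); q=P[m]; print(len(q),cv2.minAreaRect(q[:,:2].astype(np.float32)))
t=manip.state()['tool_pos']
m=(np.hypot(*(P[:,:2]-t[:2]).T)<.05)&(P[:,2]>t[2]-.03); print(m.sum(), P[m].mean(0) if m.sum() else '')
"
```

```text
row [-0.01, 0.52, -0.41, -0.0, -0.0, -0.003] at [ 0.6068 -0.1699  0.1959] t 4.2
l 3525 [ 0.6117695  -0.11565986  0.13581408] ((0.611940860748291, -0.11637988686561584), 0.023576341569423676)
9207 ((0.6103853583335876, -0.12175888568162918), (0.10011619329452515, 0.21201211214065552), 0.16019804775714874)
46914 [ 0.60578902 -0.16092773  0.26205981]
```

View pics/w2.png

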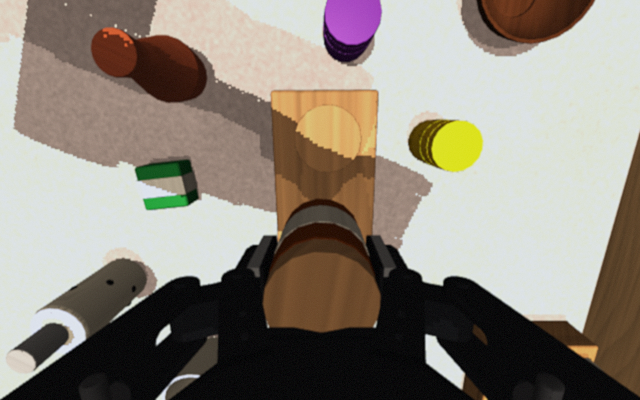

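```bash
cat >> h.py <<'E'
def held():
    im,W=cloud('wrist'); s=manip.state(); t=s['tool_pos']; P=W[~np.isnan(W[...,0])]
    m=(abs(P[:,0]-t[0])<.026)&(abs(P[:,1]-t[1])<.05)&(abs(P[:,2]-t[2]-.046)<.012); q=P[m]
    zt=np.median(q[:,2]); print('lid z-rel',zt-t[2],len(q)); q=q[abs(q[:,2]-zt)<.004]
    r=q-t; print('x',np.percentile(r[:,0],[0,1,99,100]).round(4),'y',np.percentile(r[:,1],[0,1,99,100]).round(4))
    f=r[:,1].max(); print('centre y rel', f-.0237)
E
python3 -c "
from h import *
held()"
```

```text
lid z-rel 0.046347353306224665 9641
x [-0.026  -0.022   0.0226  0.026 ] y [-0.0155 -0.0137  0.0196  0.0205]
centre y rel -0.0032023736002637637
```

Request:
{"name": "send_rows", "arguments": {"plan": [[0.2, 0.5, 2, 0, 0, 0], [0.2, 0.5, 5, 0, 0, 0], [0.2, 0.5, 8, 0, 0, 0], [0.2, 0.5, 9.7, 0, 0, 0], [0.2, 0.5, 10.1, 0, 0, 0]]}}

```text
time_s: 4.75
tool_pos: [0.6106, -0.1674, 0.0926]
eef_rot: [-2.222, -2.216, 0.002]
ft_force: [-0.6, -0.1, -2.0]
finger_gap: 0.0465
grasp_force: 62.8
```

Request:
{"name": "send_rows", "arguments": {"plan": [[0, 0, 0, 0, 0, 0], [0, 0, 0, 0, 0, 0], [0, 0, 0, 0, 0, 0]]}}

```text
time_s: 5.05
tool_pos: [0.6131, -0.1694, 0.0959]
eef_rot: [2.224, 2.216, 0.001]
ft_force: [0.9, 0.6, -2.5]
finger_gap: 0.0468
grasp_force: 62.8
```

```bash
python3 -c "
from h import *
row((.612,-.168,.0895)); held()"
```

```text
row [0.14, -0.12, 0.64, 0.002, 0.001, -0.004] at [ 0.6131 -0.1694  0.0959] t 5.05
lid z-rel 0.0459812367474744 14465
x [-0.0259 -0.0221  0.0228  0.026 ] y [-0.0157 -0.0135  0.0198  0.0446]
centre y rel 0.020850501486542328
```

Request:
{"name": "send_rows", "arguments": {"plan": [[0.1, -0.1, 0.2, 0, 0, 0], [0.1, -0.1, 0.4, 0, 0, 0], [0.1, -0.1, 0.4, 0, 0, 0], [0.1, -0.1, 0.4, 0, 0, 0]]}}

```text
time_s: 5.5
tool_pos: [0.6112, -0.1683, 0.0904]
eef_rot: [-2.226, -2.217, 0.0]
ft_force: [-0.9, -0.3, -2.8]
finger_gap: 0.0464
grasp_force: 62.8
```

Request:
{"name": "send_rows", "arguments": {"plan": [[0, 0, 0.1, 0, 0, 0], [0, 0, 0.2, 0, 0, 0], [0, 0, 0.2, 0, 0, 0], [0, 0, 0.2, 0, 0, 0]]}}

```text
time_s: 5.9
tool_pos: [0.6114, -0.1684, 0.0893]
eef_rot: [2.225, 2.216, 0.0]
ft_force: [-2.5, 1.3, 6.8]
finger_gap: 0.0463
grasp_force: 63.9
```

Request:
{"name": "send_rows", "arguments": {"plan": [[0, 0, 0, 0, 0, 0], [0, 0, 0, 0, 0, 0], [0, 0, 0, 0, 0, 0], [0, 0, 0, 0, 0, 0]], "fingers": 1}}

```text
time_s: 6.3
tool_pos: [0.6113, -0.1683, 0.0884]
eef_rot: [-2.226, -2.217, -0.0]
ft_force: [-0.1, -0.2, -0.3]
finger_gap: 0.0857
grasp_force: 0.0
```

Request:
{"name": "send_rows", "arguments": {"plan": [[0, 0, -1, 0, 0, 0], [0, 0, -3, 0, 0, 0], [0, 0, -6, 0, 0, 0], [0, 0, -9, 0, 0, 0], [0, 0, -11, 0, 0, 0]]}}

```text
time_s: 6.8
tool_pos: [0.612, -0.1685, 0.2016]
eef_rot: [2.224, 2.215, 0.002]
ft_force: [0.3, -0.2, -0.6]
finger_gap: 0.0858
grasp_force: 0.0
```

```bash
python3 -c "
from h import *
row((.36,.311,.2))
im,W=cloud('wrist')
P=W[~np.isnan(W[...,0])]
for n,c,zt in(('l',(.612,-.114),.134),('1',(.612,-.17),.134),('r',(.61,-.283),.134)):
    m=(np.hypot(*(P[:,:2]-c).T)<.028)&(abs(P[:,2]-zt)<.007); q=P[m]
    if len(q)>5: print(n,len(q),q.mean(0),cv2.minEnclosingCircle(q[:,:2].astype(np.float32)))
"
```

```text
row [47.85, -25.39, 0.04, 0.003, 0.001, -0.004] at [ 0.612  -0.1685  0.2016] t 6.8
l 3332 [ 0.61180733 -0.11564594  0.13582641] ((0.6117985844612122, -0.11620870977640152), 0.02345743216574192)
1 2809 [ 0.61192399 -0.17018922  0.13568865] ((0.6118135452270508, -0.17144739627838135), 0.023600071668624878)
r 834 [ 0.60990934 -0.26928231  0.13422308] ((0.609270453453064, -0.2790297269821167), 0.022425657138228416)
```

Request:
{"name": "send_rows", "arguments": {"plan": [[4.4, -2.4, 0, 0, 0, 0], [8.8, -4.7, 0, 0, 0, 0], [13.2, -7, 0, 0, 0, 0], [17.6, -9.4, 0, 0, 0, 0], [22, -11.7, 0, 0, 0, 0]]}}

```text
time_s: 7.35
tool_pos: [0.4941, 0.0536, 0.1991]
eef_rot: [2.226, 2.216, 0.001]
ft_force: [0.7, 0.4, 0.6]
finger_gap: 0.0856
grasp_force: 0.0
```

Request:
{"name": "send_rows", "arguments": {"plan": [[4.4, -2.4, 0, 0, 0, 0], [8.8, -4.7, 0, 0, 0, 0], [13.2, -7, 0, 0, 0, 0], [17.6, -9.4, 0, 0, 0, 0], [22, -11.7, 0, 0, 0, 0]]}}

```text
time_s: 7.85
tool_pos: [0.378, 0.2743, 0.1992]
eef_rot: [2.226, 2.216, 0.002]
ft_force: [0.3, -0.0, 0.2]
finger_gap: 0.0858
grasp_force: 0.0
```

Request:
{"name": "send_rows", "arguments": {"plan": [[3.5, -1.8, 0, 0, 0, 0], [3.8, -2, 0, 0, 0, 0], [3.8, -2, 0, 0, 0, 0]]}}

```text
time_s: 8.15
tool_pos: [0.3588, 0.3115, 0.1988]
eef_rot: [2.223, 2.22, 0.001]
ft_force: [0.0, -0.5, -0.4]
finger_gap: 0.0855
grasp_force: 0.0
```

```bash
python3 -c "
from h import *
row((.36,.311,.027))
im,W=cloud('wrist'); row((.36,.311,.027))
P=W[~np.isnan(W[...,0])]
for c in((.36,.311),(.262,.3)):
    m=(np.hypot(*(P[:,:2]-c).T)<.045)&(abs(P[:,2]-.075)<.007); q=P[m]
    if len(q)>5: print(len(q),q.mean(0),cv2.minEnclosingCircle(q[:,:2].astype(np.float32)))
"
```

```text
row [-0.05, 0.12, 17.18, 0.001, -0.0, -0.001] at [0.3588 0.3115 0.1988] t 8.15
row [0.04, 0.06, 17.17, 0.0, 0.0, -0.003] at [0.3593 0.3106 0.1987] t 8.2
1812 [0.35872168 0.31143989 0.07570481] ((0.35873639583587646, 0.3104328215122223), 0.023599134758114815)
1834 [0.26155491 0.30203507 0.07557934] ((0.2604018747806549, 0.300719678401947), 0.023753665387630463)
```

Request:
{"name": "send_rows", "arguments": {"plan": [[0, 0, 5, 0, 0, 0], [0, 0, 10, 0, 0, 0], [0, 0, 14, 0, 0, 0], [0, 0, 17, 0, 0, 0], [0, 0, 17.2, 0, 0, 0]]}}

```text
time_s: 8.7
tool_pos: [0.3577, 0.3079, 0.0237]
eef_rot: [-2.228, -2.214, 0.009]
ft_force: [-0.1, -0.2, 0.1]
finger_gap: 0.0854
grasp_force: 0.0
```

Request:
{"name": "send_rows", "arguments": {"plan": [[0, 0, 0, 0, 0, 0], [0, 0, 0, 0, 0, 0], [0, 0, 0, 0, 0, 0], [0, 0, 0, 0, 0, 0], [0, 0, 0, 0, 0, 0]], "fingers": -1}}

```text
time_s: 9.2
tool_pos: [0.3604, 0.3112, 0.0284]
eef_rot: [2.225, 2.216, 0.004]
ft_force: [-1.2, -2.2, 9.4]
finger_gap: 0.0471
grasp_force: 60.3
```

Request:
{"name": "send_rows", "arguments": {"plan": [[0, 0, -4, 0, 0, 0], [0, 0, -9, 0, 0, 0], [0, 0, -14, 0, 0, 0], [0, 0, -17.5, 0, 0, 0], [0, 0, -17.5, 0, 0, 0]]}}

```text
time_s: 9.7
tool_pos: [0.3619, 0.3124, 0.2074]
eef_rot: [2.224, 2.216, 0.016]
ft_force: [1.0, 0.4, -2.3]
finger_gap: 0.0464
grasp_force: 63.2
```

```bash
python3 -c "
from h import *
row((.611,-.225,.2)); held()"
```

```text
row [-53.65, 25.11, 0.67, 0.009, -0.005, -0.004] at [0.3619 0.3124 0.2074] t 9.7
lid z-rel 0.05002744407245713 10550
x [-0.0259 -0.0214  0.0229  0.026 ] y [-0.0143 -0.0122  0.0225  0.0234]
centre y rel -0.0003150611508146439
```

Request:
{"name": "send_rows", "arguments": {"plan": [[-4.5, 2.1, 0.4, 0, 0, 0], [-9, 4.2, 0.4, 0, 0, 0], [-13.5, 6.3, 0.4, 0, 0, 0], [-18, 8.4, 0.4, 0, 0, 0], [-22.5, 10.5, 0.4, 0, 0, 0]]}}

```text
time_s: 10.25
tool_pos: [0.4629, 0.0834, 0.1966]
eef_rot: [-2.225, -2.217, 0.001]
ft_force: [1.0, 0.4, -2.4]
finger_gap: 0.0464
grasp_force: 63.2
```

Request:
{"name": "send_rows", "arguments": {"plan": [[-4.5, 2.1, 0.2, 0, 0, 0], [-9, 4.2, 0.2, 0, 0, 0], [-13.5, 6.3, 0.2, 0, 0, 0], [-18, 8.4, 0.2, 0, 0, 0], [-22.5, 10.5, 0.2, 0, 0, 0]]}}

```text
time_s: 10.75
tool_pos: [0.5671, -0.1419, 0.1942]
eef_rot: [-2.225, -2.216, 0.001]
ft_force: [1.2, 0.8, -2.0]
finger_gap: 0.0466
grasp_force: 63.2
```

Request:
{"name": "send_rows", "arguments": {"plan": [[-4.5, 2.1, 0, 0, 0, 0], [-8, 3.6, 0, 0, 0, 0], [-9, 4.1, 0, 0, 0, 0], [-9, 4.1, 0, 0, 0, 0], [-9, 4.1, 0, 0, 0, 0]]}}

```text
time_s: 11.25
tool_pos: [0.6071, -0.2291, 0.1945]
eef_rot: [-2.224, -2.216, 0.001]
ft_force: [-0.2, 0.7, -1.7]
finger_gap: 0.0465
grasp_force: 63.2
```

```bash
python3 -c "
from h import *
for i in range(3):
    row((.611,-.227,.2)); held()"
```

```text
row [0.21, 0.38, -0.55, -0.002, -0.001, -0.004] at [ 0.6071 -0.2291  0.1945] t 11.25
lid z-rel 0.046744383952248614 10179
x [-0.026  -0.0218  0.0224  0.026 ] y [-0.0154 -0.0132  0.0216  0.0222]
centre y rel -0.0014626855629151225
row [0.18, 0.37, -0.51, -0.001, -0.001, -0.003] at [ 0.6073 -0.2287  0.195 ] t 11.3
lid z-rel 0.046857474900267315 10167
x [-0.026  -0.0218  0.0224  0.026 ] y [-0.0148 -0.0129  0.0219  0.0228]
centre y rel -0.0009061967352577693
row [0.16, 0.35, -0.47, -0.001, -0.001, -0.003] at [ 0.6075 -0.2286  0.1953] t 11.35
lid z-rel 0.046920820441632205 10177
x [-0.0259 -0.0217  0.0224  0.026 ] y [-0.0152 -0.0127  0.022   0.023 ]
centre y rel -0.0007411531378402614
```

Request:
{"name": "send_rows", "arguments": {"plan": [[0.2, 0.3, 2, 0, 0, 0], [0.2, 0.3, 5, 0, 0, 0], [0.2, 0.3, 8, 0, 0, 0], [0.2, 0.3, 9.7, 0, 0, 0], [0.2, 0.3, 10.1, 0, 0, 0]]}}

```text
time_s: 11.9
tool_pos: [0.6095, -0.2265, 0.0925]
eef_rot: [-2.222, -2.216, 0.002]
ft_force: [-0.1, 1.3, -2.0]
finger_gap: 0.0469
grasp_force: 63.2
```

Request:
{"name": "send_rows", "arguments": {"plan": [[0, 0, 0, 0, 0, 0], [0, 0, 0, 0, 0, 0], [0, 0, 0, 0, 0, 0]]}}

```text
time_s: 12.2
tool_pos: [0.6119, -0.2285, 0.096]
eef_rot: [2.224, 2.216, 0.001]
ft_force: [0.5, -0.4, -2.9]
finger_gap: 0.0464
grasp_force: 63.2
```

```bash
python3 -c "
from h import *
row((.611,-.2265,.0885)); held()"
```

```text
row [0.2, -0.09, 0.75, 0.002, 0.001, -0.004] at [ 0.6119 -0.2285  0.096 ] t 12.2
lid z-rel 0.04700053987039919 13959
x [-0.026  -0.0217  0.0226  0.0259] y [-0.0153 -0.0127  0.0221  0.023 ]
centre y rel -0.0006910594897750477
```

Request:
{"name": "send_rows", "arguments": {"plan": [[0.1, -0.1, 0.2, 0, 0, 0], [0.1, -0.1, 0.4, 0, 0, 0], [0.1, -0.1, 0.4, 0, 0, 0], [0.1, -0.1, 0.4, 0, 0, 0]]}}

```text
time_s: 12.65
tool_pos: [0.61, -0.2273, 0.0904]
eef_rot: [-2.226, -2.217, 0.0]
ft_force: [-0.2, 0.1, -2.8]
finger_gap: 0.0468
grasp_force: 63.2
```

Request:
{"name": "send_rows", "arguments": {"plan": [[0, 0, 0.1, 0, 0, 0], [0, 0, 0.2, 0, 0, 0], [0, 0, 0.3, 0, 0, 0], [0, 0, 0.3, 0, 0, 0]]}}

```text
time_s: 13.05
tool_pos: [0.6101, -0.2274, 0.0885]
eef_rot: [2.225, 2.216, 0.0]
ft_force: [-3.4, 0.8, 7.0]
finger_gap: 0.0464
grasp_force: 64.4
```

Contact; release and retreat.

Request:
{"name": "send_rows", "arguments": {"plan": [[0, 0, 0, 0, 0, 0], [0, 0, 0, 0, 0, 0], [0, 0, 0, 0, 0, 0], [0, 0, 0, 0, 0, 0]], "fingers": 1}}

```text
time_s: 13.45
tool_pos: [0.6101, -0.2273, 0.0874]
eef_rot: [2.226, 2.217, -0.0]
ft_force: [0.2, -1.2, -0.7]
finger_gap: 0.0855
grasp_force: 0.0
```

Request:
{"name": "send_rows", "arguments": {"plan": [[0, 0, -1, 0, 0, 0], [0, 0, -3, 0, 0, 0], [0, 0, -6, 0, 0, 0], [0, 0, -10, 0, 0, 0], [0, 0, -14, 0, 0, 0]]}}

```text
time_s: 13.95
tool_pos: [0.6098, -0.2271, 0.2295]
eef_rot: [-2.226, -2.217, 0.0]
ft_force: [1.3, -0.6, -0.6]
finger_gap: 0.0853
grasp_force: 0.0
```

Request:
{"name": "send_rows", "arguments": {"plan": [[0, -5, -1, 0, 0, 0], [0, -9, -1, 0, 0, 0], [0, -13, -1, 0, 0, 0], [2, -15, -1, 0, 0, 0], [4, -16, -1, 0, 0, 0]]}}

```text
time_s: 14.45
tool_pos: [0.4484, -0.1864, 0.2384]
eef_rot: [2.228, 2.214, 0.0]
ft_force: [0.0, 0.3, 0.3]
finger_gap: 0.0853
grasp_force: 0.0
```

```bash
python3 - <<'E'
from h import *
for n in('top','scene'):
    im,W=cloud(n); cv2.imwrite(f'pics/{n}2.png',im); P=W[~np.isnan(W[...,0])]
    q=P[(abs(P[:,2]-.135)<.006)&(P[:,0]>.56)&(P[:,0]<.67)&(P[:,1]<-.07)&(P[:,1]>-.33)]
    c=np.array([[.612,-.115],[.612,-.171],[.611,-.227],[.61,-.283]],np.float32)
    lab=np.argmin(np.linalg.norm(q[:,None,:2]-c,axis=2),1)
    for k in range(4):
        z=q[lab==k]; print(n,k,len(z),z.mean(0).round(4))
    for nm,y0,y1 in(('mirror',.09,.215),('print',.262,.355)):
        q=P[(P[:,2]>.075)&(P[:,2]<.24)&(P[:,0]>.52)&(P[:,0]<.72)&(P[:,1]>y0)&(P[:,1]<y1)]
        for _ in range(4):
            c0=q.mean(0); nn=np.linalg.svd(q-c0,full_matrices=False)[2][2]; r=(q-c0)@nn; q=q[abs(r)<.006]
        nn*=np.sign(nn[0]); print(nm,len(q),c0.round(3),'lean',np.arcsin(nn[2]).round(4))
    m=finder.spot_point('mirror_hinge',n); 
    for Q in('mirror_top','mirror_hinge','print_top'):
        for r in finder.spot_point(Q,n)[:1]:
            v,u=(np.array(r['position'])*[400,640]).round().astype(int); print(Q,v,u,r['confidence'],W[v-1:v+2,u-1:u+2].reshape(-1,3).mean(0).round(3))
print(manip.state()['time_s'],manip.state()['tool_pos'],manip.state()['joint_pos'].round(2))
E
```

```text
top 0 152 [ 0.6105 -0.1131  0.1347]
top 1 150 [ 0.6103 -0.1683  0.1344]
top 2 147 [ 0.6088 -0.2249  0.1346]
top 3 149 [ 0.6076 -0.2825  0.134 ]
mirror 504 [0.648 0.153 0.169] lean -0.0615
print 314 [0.579 0.308 0.151] lean 0.41
mirror_top 150 249 0.81 [0.693 0.183 0.075]
mirror_hinge 162 259 0.79 [0.647 0.143 0.097]
print_top 186 203 0.74 [0.556 0.323 0.134]
scene 0 161 [ 0.6157 -0.1154  0.133 ]
scene 1 162 [ 0.6161 -0.1704  0.1333]
scene 2 153 [ 0.6139 -0.2267  0.1332]
scene 3 149 [ 0.6132 -0.2843  0.1334]
mirror 1317 [0.665 0.153 0.16 ] lean -0.0246
print 1350 [0.588 0.309 0.139] lean 0.3892
mirror_top 244 381 0.86 [ 0.505  0.14  -0.003]
mirror_hinge 276 371 0.82 [0.662 0.147 0.064]
print_top 240 446 0.55 [0.508 0.322 0.128]
14.95 [ 0.45047864 -0.18700765  0.23724885] [-0.54  0.22 -0.24  1.12 -0.    1.03]
```

```bash
python3 -c "
from h import *
row((.702,.163,.28),1.785)"
```

```text
row [35.11, 25.0, -4.28, -0.0, -0.0, -1.789] at [ 0.4505 -0.187   0.2372] t 14.95
```

```bash
python3 - <<'E'
import cv2,numpy as np
a=cv2.imread('pics/scene2.png')
cv2.imwrite('pics/s2c.png',cv2.resize(a[150:350,200:500],None,fx=2.66,fy=2.66,interpolation=3))
E
```

```text
(no output)
```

View pics/s2c.png

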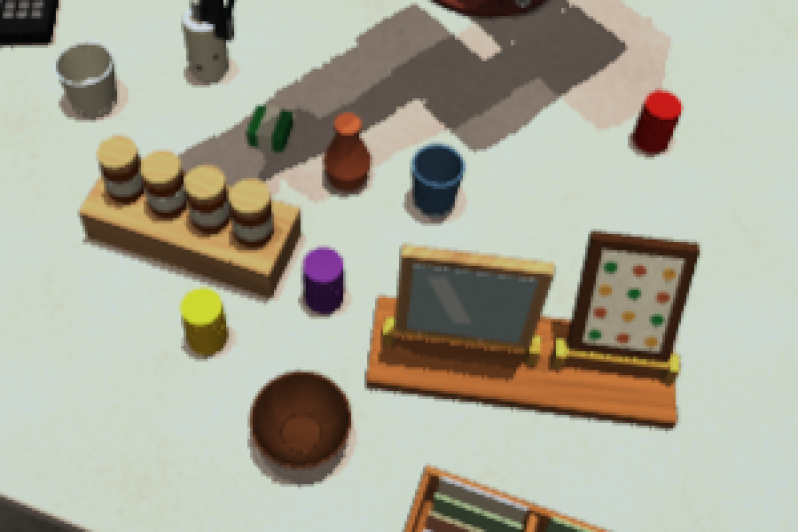

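The picture shows the four jars standing upright in an even row on the step (px about (245,213) to (295,229)) with everything else unmoved. Next is the mirror.

Request:
{"name": "send_rows", "arguments": {"plan": [[4, 3, -2, 0, 0, -0.14], [8, 6, -4.3, 0, 0, -0.28], [12, 8.5, -4.3, 0, 0, -0.42], [16, 11.4, -4.3, 0, 0, -0.56], [20, 14.2, -4.3, 0, 0, -0.7]], "fingers": -1}}

```text
time_s: 15.45
tool_pos: [0.5922, 0.0115, 0.2806]
eef_rot: [1.323, 2.849, 0.0]
ft_force: [1.0, -1.1, 0.4]
finger_gap: 0.012
grasp_force: 0.0
```

```bash
python3 -c "
from h import *
row((.702,.163,.28),1.785)"
```

```text
row [4.49, 18.16, 0.06, 0.0, 0.001, -1.084] at [0.5922 0.0115 0.2806] t 15.45
```

Request:
{"name": "send_rows", "arguments": {"plan": [[4.5, 18.2, 0, 0, 0, -1.084], [4.5, 18.2, 0, 0, 0, -1.084], [4.5, 18.2, 0, 0, 0, -1.084], [4.5, 18.2, 0, 0, 0, -1.084], [4.5, 18.2, 0, 0, 0, -1.084]]}}

```text
time_s: 15.95
tool_pos: [0.7034, 0.1653, 0.2774]
eef_rot: [-0.18, -3.134, -0.001]
ft_force: [-0.3, -0.7, 0.2]
finger_gap: 0.0001
grasp_force: 0.0
```

```bash
python3 -c "
from h import *
row((.702,.163,.28),1.785)"
```

```text
row [0.11, -0.25, -0.26, 0.001, -0.002, -0.329] at [0.7034 0.1653 0.2774] t 15.95
```

Request:
{"name": "send_rows", "arguments": {"plan": [[0.1, -0.2, 0, 0, 0, -0.15], [0.1, -0.2, 0, 0, 0, -0.329], [0.1, -0.2, 0, 0, 0, -0.329], [0.1, -0.2, 4, 0, 0, -0.329], [0.1, -0.2, 6, 0, 0, -0.329]]}}

```text
time_s: 16.45
tool_pos: [0.7, 0.159, 0.2178]
eef_rot: [0.314, -3.124, 0.0]
ft_force: [-0.6, 0.0, -0.3]
finger_gap: 0.0001
grasp_force: 0.0
```

```bash
python3 -c "
from h import *
row((.702,.163,.186),1.785)
im,W=cloud('wrist'); P=W[~np.isnan(W[...,0])]; cv2.imwrite('pics/w3.png',im)
row((.702,.163,.186),1.785)
n=np.array([np.cos(.215),np.sin(.215)]); q=P[(P[:,2]>.19)&(P[:,2]<.24)&(P[:,1]>.05)&(P[:,1]<.25)&(P[:,0]>.58)]
print(len(q),q.mean(0) if len(q) else '', np.percentile((q[:,:2]-[.653,.152])@n,[1,50,99]) if len(q) else '')
"
```

```text
row [-0.28, 0.35, 3.18, 0.0, -0.002, -0.014] at [0.7    0.159  0.2178] t 16.45
row [-0.43, 0.34, 2.86, 0.001, -0.007, -0.014] at [0.6986 0.1588 0.2147] t 16.5
11825 [0.65702368 0.15269627 0.22219316] [-0.00437592  0.00189312  0.04059292]
```

Request:
{"name": "send_rows", "arguments": {"plan": [[0, 0.2, 2, 0, 0, 0], [0, 0.2, 2.9, 0, 0, 0], [0, 0.2, 2.9, 0, 0, 0], [1, 0.2, 2.9, 0, 0, 0], [2, 0.2, 2.9, 0, 0, 0]]}}

```text
time_s: 17.0
tool_pos: [0.681, 0.157, 0.1926]
eef_rot: [-0.318, 3.124, -0.0]
ft_force: [-0.5, 0.2, 0.2]
finger_gap: 0.0002
grasp_force: 0.0
```

Request:
{"name": "send_rows", "arguments": {"plan": [[1, 0, 0, 0, 0, 0], [2, 0, 0, 0, 0, 0], [3, 0, 0, 0, 0, 0], [4, 0, 0, 0, 0, 0], [4.6, 0, 0, 0, 0, 0]]}}

```text
time_s: 17.5
tool_pos: [0.6364, 0.1477, 0.193]
eef_rot: [-0.318, 3.122, 0.0]
ft_force: [3.1, 0.3, -1.4]
finger_gap: -0.0
grasp_force: 1.6
```

```bash
cat >> h.py <<'E'
def lean():
    for n in('scene','top'):
        im,W=cloud(n); P=W[~np.isnan(W[...,0])]; cv2.imwrite(f'pics/{n}L.png',im)
        y0=np.array([-.213,.977]); nx=np.array([.977,.213])
        a=(P[:,:2]-[.653,.152])@y0; b=(P[:,:2]-[.653,.152])@nx
        for nm,c,w in(('mirror',0,.065),('print',.17,.045)):
            q=P[(abs(a-c)<w)&(P[:,2]>.07)&(P[:,2]<.225)&(abs(b+.03)<.08)]
            rng=np.random.default_rng(0); best=0   # RANSAC plane, then refine
            for _ in range(300):
                t=q[rng.choice(len(q),3)]; k=np.cross(t[1]-t[0],t[2]-t[0]); L=np.linalg.norm(k)
                if L<1e-5: continue
                i=abs((q-t[0])@(k/L))<.003
                if i.sum()>best: best,I=i.sum(),i
            q=q[I]; c0=q.mean(0); nn=np.linalg.svd(q-c0,full_matrices=False)[2][2]; nn*=np.sign(nn[0])
            print(n,nm,len(q),c0.round(3),'lean',np.arcsin(nn[2]).round(4),'yaw',np.arctan2(nn[1],nn[0]).round(3))
    s=manip.state(); print('t',s['time_s'],s['tool_pos'].round(4),'off',((s['tool_pos'][:2]-[.653,.152])@nx).round(4),s['ft_force'])
E
python3 -c "
from h import *
lean()"
```

```text
scene mirror 1489 [0.64  0.149 0.141] lean 0.2131 yaw 0.218
scene print 1175 [0.589 0.312 0.136] lean 0.3881 yaw 0.22
top mirror 85 [0.618 0.116 0.22 ] lean -1.5345 yaw -0.716Traceback (most recent call last):
  File "<string>", line 3, in <module>
    lean()
    ~~~~^^
  File "h.py", line 32, in lean
    t=q[rng.choice(len(q),3)]; k=np.cross(t[1]-t[0],t[2]-t[0]); L=np.linalg.norm(k)
        ~~~~~~~~~~^^^^^^^^^^
  File "numpy/random/_generator.pyx", line 864, in numpy.random._generator.Generator.choice
ValueError: a must be a positive integer unless no samples are taken
```

Request:
{"name": "send_rows", "arguments": {"plan": [[0.7, 0, 0, 0, 0, 0], [1.4, 0, 0, 0, 0, 0], [2.1, 0, 0, 0, 0, 0], [2.4, 0, 0, 0, 0, 0], [2.4, 0, 0, 0, 0, 0]]}}

```text
time_s: 18.1
tool_pos: [0.6112, 0.1429, 0.1916]
eef_rot: [0.32, -3.124, 0.0]
ft_force: [-0.2, 1.1, 0.1]
finger_gap: 0.0002
grasp_force: 0.0
```

```bash
sed -i "s/for n in('scene','top'):\n        im,W=cloud(n); P/X/; s/    for n in('scene','top'):/    for n in('scene',):/" h.py
python3 -c "
from h import *
lean();lean()"
```

```text
scene mirror 1674 [0.625 0.145 0.138] lean 0.3773 yaw 0.216
scene print 1181 [0.588 0.312 0.135] lean 0.3862 yaw 0.213
t 18.15 [0.6113 0.1429 0.1915] off -0.0427 [ 0.04272195 -0.10712244  0.46300406]
scene mirror 1676 [0.625 0.146 0.139] lean 0.3774 yaw 0.215
scene print 1163 [0.589 0.311 0.136] lean 0.39 yaw 0.21
t 18.2 [0.6114 0.1429 0.1914] off -0.0426 [-0.24748656 -0.72948274  0.35427841]
```

Request:
{"name": "send_rows", "arguments": {"plan": [[-1, 0, 0, 0, 0, 0], [-3, 0, -1, 0, 0, 0], [-5, 0, -4, 0, 0, 0], [-5.5, 0, -8, 0, 0, 0], [-5.5, 4, -8, 0, 0, 0]]}}

```text
time_s: 18.7
tool_pos: [0.6614, 0.1903, 0.2763]
eef_rot: [-0.312, 3.119, -0.002]
ft_force: [0.7, 0.1, 0.1]
finger_gap: -0.0
grasp_force: 0.0
```

```bash
python3 -c "
from h import *
lean();lean();lean()"
```

```text
scene mirror 1680 [0.625 0.141 0.139] lean 0.3759 yaw 0.214
scene print 1192 [0.588 0.312 0.136] lean 0.3874 yaw 0.215
t 18.75 [0.6579 0.1984 0.2739] off 0.0147 [-2.10802739  4.56915103 -0.66173321]
scene mirror 1739 [0.625 0.141 0.141] lean 0.3752 yaw 0.214
scene print 1159 [0.589 0.311 0.135] lean 0.3825 yaw 0.215
t 18.8 [0.6574 0.1968 0.2723] off 0.0138 [-0.17670849  0.07162234  0.23350018]
scene mirror 1721 [0.625 0.141 0.139] lean 0.3765 yaw 0.214
scene print 1160 [0.588 0.312 0.136] lean 0.3881 yaw 0.214
t 18.85 [0.6572 0.1951 0.2714] off 0.0133 [ 0.05848646 -0.81812126 -0.59658287]
```

Request:
{"name": "send_rows", "arguments": {"plan": [[4, -4, -3, 0, 0, 0], [8, -8, -3, 0, 0, 0], [12, -12, -3, 0, 0, 0], [16, -16, -3, 0, 0, 0], [20, -19, -3, 0, 0, 0]]}}

```text
time_s: 19.35
tool_pos: [0.5186, -0.01, 0.3008]
eef_rot: [0.32, -3.124, 0.0]
ft_force: [0.5, -1.3, 1.1]
finger_gap: 0.0
grasp_force: 0.0
```

Request:
{"name": "send_rows", "arguments": {"plan": [[2, -4, 0, 0, 0, 0], [4, -8, 0, 0, 0, 0], [4, -11, 0, 0, 0, 0], [4, -11, 0, 0, 0, 0], [4, -11, 0, 0, 0, 0]]}}

```text
time_s: 19.85
tool_pos: [0.5028, -0.1245, 0.3008]
eef_rot: [0.317, -3.124, -0.001]
ft_force: [0.4, 0.9, 1.0]
finger_gap: 0.0001
grasp_force: 0.0
```

```bash
sed -i "s/    for n in('scene',):/    for n in('scene','top'):/" h.py
python3 -c "
from h import *
lean();lean()
a=cv2.imread('pics/sceneL.png')
cv2.imwrite('pics/s3c.png',cv2.resize(a[150:350,200:500],None,fx=2.66,fy=2.66,interpolation=3))"
```

```text
scene mirror 1881 [0.622 0.145 0.145] lean 0.377 yaw 0.217
scene print 1165 [0.589 0.312 0.135] lean 0.3897 yaw 0.214
top mirror 436 [0.615 0.143 0.158] lean 0.3864 yaw 0.215
top print 272 [0.581 0.309 0.147] lean 0.4014 yaw 0.213
t 19.95 [ 0.5031 -0.1233  0.301 ] off -0.2051 [ 0.68606486  0.37228304 -0.40983152]
scene mirror 1891 [0.622 0.146 0.146] lean 0.3767 yaw 0.216
scene print 1163 [0.589 0.312 0.135] lean 0.3842 yaw 0.216
top mirror 429 [0.615 0.143 0.158] lean 0.3881 yaw 0.215
top print 268 [0.581 0.311 0.148] lean 0.4 yaw 0.214
t 20.05 [ 0.5033 -0.1229  0.3012] off -0.2048 [ 0.06371884 -0.41545598 -0.38228203]
```

View pics/s3c.png

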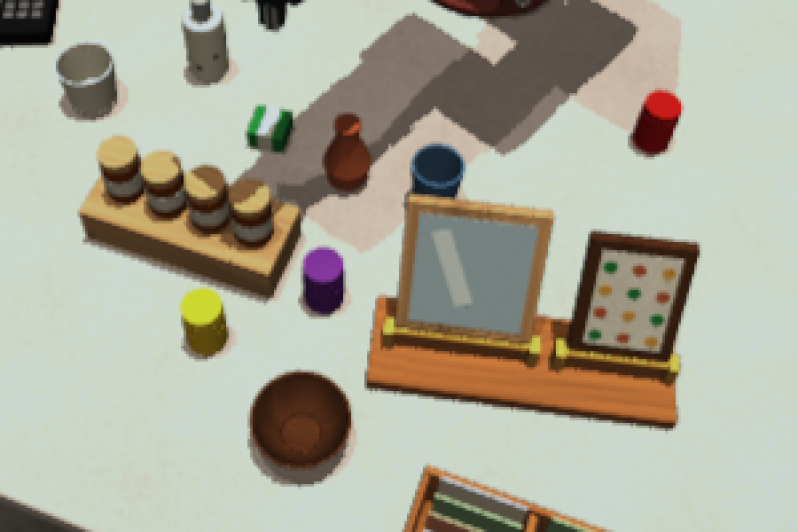

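The picture shows the mirror (px about (375,262)) leaning like the print (px about (438,262)). Both cameras put them within about 0.012 rad, and the lean has held since I let go. All four jars stand upright in a row, and the arm touches nothing, so I'm handing in.

```bash
python3 -c "
from h import *
print(manip.finish_job())"
```

```text
the job is handed in; nothing more can be done
None
```

The job is handed in: both loose jars are on the step in an even, straight row of four, and the mirror holds the print's lean to within about 0.012 rad (0.7°) after release, with no other goods moved in the final picture.

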